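# Shim the rocking eyelet press

## Robot

A 6-joint arm with a two-finger parallel gripper is mounted at the origin on the work surface. World frame = base frame: x ahead of the robot, y to its left, z up, the work surface at z = 0. Lengths are in m, angles in rad, forces in N, time in s.
With the tool pointing down it reaches from about 0.25 to 0.8 m from the base axis. Payload 8.5 kg.
Tool frame: the origin (TCP) lies between the finger pads; the fingertips stand 11 mm ahead of it and the grasp point (between the pads) lies 8 mm behind it (env.tips_ahead is the distance from the TCP to the fingertips, in m); z points along the fingers, y is the line along which they close (so a half turn about z gives the same grasp; the last joint's range is limited). The gripper opens to 85 mm and grips with 20 to 120 N. Pads are 22 mm wide; open, the fingers measure 114 mm over their backs; the gripper's body (76 mm by 85 mm) begins 54 mm behind the grasp point. The pads swing forward as they close: fully open they stand 13 mm farther back than shut.
Start: joints at [1.241, 0.238, -0.013, 1.319, 0, 1.571], TCP at [0.17, 0.497, 0.242] pointing down, gripper open.
Joint ranges: [-2.66, 2.66], [-1.03, 1.9], [-1.14, 1.46], [-1.82, 2.27], [-1.45, 1.34], [-3.14, 3.14]. Speed limits (rad/s): [2.22, 2.22, 2.79, 3.14, 3.14, 3.14].

## Interface

Orientations are given as a unit quaternion [w, x, y, z].
In Python, from rig import env, vision, order gives the robot as it stands.
- The arm moves only by the tool servo_tool, never from a script. Its argument "steps" is one flat list of numbers, 7 for each row, row after row: the opening, from 0 (shut) to 1 (fully open), then the shift along the tool's x, y, z in m, then the turn, a rotation vector about the tool's x, y, z in degrees. In form: [claw, x, y, z, ax, ay, az, claw, x, y, z, ax, ay, az, ...]. A call has 1 to 12 rows; each row shifts and turns the commanded pose from where the row before left it, along the tool's axes as they then stand; what a row does not reach is not made up. A row lasts 1/12 s, in which the tool goes at most 41.7 mm and 7.16 degrees, less where a joint would pass 70% of its speed; a pose out of reach is approached as far as the arm can. A call is refused whole if a number of a shift passes 0.0417 or a number of a turn 7.16, either way. A call with a gripper value outside its range is refused whole. The fingers move at their own pace and stop on an object; "squeeze" is the grip in N (left out, the last holds). Time passes only in rows, so rows that do not move let the fingers close. It gives the time, the measured TCP pose, the force, the opening and the grip force at its end, in the units of the state.
- env.get_state(): the state, without advancing time (a new reading comes with each control period).
- vision.camera(name): name is "scene" or "top"; returns the picture (384x512x3 uint8, blue, green, red); there is no depth.
- vision.get_calibration(name): a dict with "fovy" (degrees; the focal length in pixels is half the picture's height over the tangent of half this angle, whatever the lens; pixels are square), "cx", "cy" (the principal point, pixels), "world_from_camera" (4x4, takes a point from camera to world coordinates). Camera axes: x right, y down, z forward; pixel columns grow to the right and rows downward; lengths in m; the calibration is good to about 2 mm. A picture is of the moment at which its call begins. get_calibration takes no time and is no camera call.
- order.finish_job(): hands the job in; it is judged then, once.
The state is a dict: "t": time; "joint_pos": joint angles; "joint_vel": joint speeds; "joint_torque": joint torques, N m; "eef_pos": TCP position; "ee_rot": TCP orientation; "force": force on the tool from outside, world axes, zero at the start; "torque": the same for the moment, N m; "opening": opening from 0.0 (shut) to 1.0 (fully open); "finger_force": force on a finger pad.
Only numpy, scipy, OpenCV 4.12 (cv2) and the standard library are available. Lean on these libraries where they do the work, as an engineer would, in place of code of your own. Each camera call takes 0.05 s, during which the arm holds its last target. There are 200 camera calls.

## Task

The little arch press rocks because the foot under its long toe hangs over a board that lies too low. Slide the loose wooden shims flat under that foot, one on top of the other and each fully home against the edge of the main board, until the press stands firm and no longer rocks; use only as many as it takes and leave any spare ones clear of the foot. Work gently: do not force in a shim that does not fit, do not shove or tip the press, and leave the other things on the bench alone.

Things in the scene. Friction and masses are not known exactly. Their poses are not given: they have to be found in the camera images.
- deck: fixed main board of the stand, a wooden slab 360 x 200 x 24 mm on the bench; origin at the centre of its underside, x along its 360 mm length, z up. Along its +y edge lie three fixed short boards of unequal thickness side by side (108 mm pitch in x), each 106 mm wide and reaching from y = 101 to 270 mm
- edge (a point): middle of the main board's +y top edge (y = 100 mm, 24 mm above the bench). The middle short board (x = 0, below the press's toe) starts here; its smooth top lies 4 to 10 mm below this point, how much is not known beforehand. The upright edge is the stop for the shims
- press: green arch press, steel posts, 5 kg, 275 mm tall, loose on the main board; origin amid it on the plane of its soles, axes within 0.03 rad of the main board's. Stands on two side feet (+-90, 40) mm (soles 8 mm across) and a heel (0, -55) mm; a long toe with the fourth foot reaches out to +y. Posts and crossbeam lie within y = 16 to 62 mm. It rocks about the line of the side feet and falls back level when let go
- foot: the toe's springy rubber foot, 30 mm across, sole bevelled (16 mm across at the bottom, bevel 3.5 mm high); origin at the sole's centre, at (0, 132, 0) mm of the press. Unloaded its sole is level with the main board's top; it gives at most 4 mm, 2.5 N per mm. The right stack (one or two shims, not known beforehand) squeezes it about 2 mm; with one too few some 4 mm of air is left
- toe_top (a point): point on the toe's flat top, straight above the toe foot, 34 mm above the soles; the toe is a bar 36 mm wide (x), 16 mm thick, ending 16 mm beyond this point. Press here to feel for rocking: some 6 to 9 N starts it sinking; under 12 N it sinks 4 mm or more while shims are lacking, under 2 mm when firm
- shim0: loose hardwood shim, a flat strip 110 x 34 x 6 mm, 40 g; origin at the centre of its underside, x along its length (either end may lead). Starts flat on the bench to the +y side of the short boards, length roughly along y. Fully home its end touches the main board's edge: origin at y = 155 mm of the main board
- shim1: loose hardwood shim, a flat strip 110 x 34 x 6 mm, 40 g; origin at the centre of its underside, x along its length (either end may lead). Starts flat on the bench to the +y side of the short boards, length roughly along y. Fully home its end touches the main board's edge: origin at y = 155 mm of the main board
- shim2: loose hardwood shim, a flat strip 110 x 34 x 6 mm, 40 g; origin at the centre of its underside, x along its length (either end may lead). Starts flat on the bench to the +y side of the short boards, length roughly along y. Fully home its end touches the main board's edge: origin at y = 155 mm of the main board
- jar: small glass jar with a steel lid, 40 mm across, 50 mm tall, standing on the main board; a bystander, origin at its underside or middle
- spool: black thread spool, 48 mm across, 55 mm tall; a bystander, origin at its underside or middle
- glue: white glue bottle, 36 mm across, 110 mm tall; a bystander, origin at its underside or middle
- mallet: hammer lying on the bench; a bystander, origin at its underside or middle
- awl: awl lying on the bench, 160 mm long; a bystander, origin at its underside or middle
- cup: white mug, 80 mm across, 95 mm tall; a bystander, origin at its underside or middle
- weight: brass weight with a waist and a knob, 60 mm across, 55 mm tall; a bystander, origin at its underside or middle
Things that resemble listed ones, but are neither listed nor needed, are in the scene too. What is shaped like the shim1 but purple is not meant. What is shaped like the shim0 but red is not meant.

How it is judged:
At the end, for the whole second after the job is handed in: The press stands level (0.012 rad) within 12 mm of its place, its toe foot bearing on the shims with over 1.2 N; used shims flat, within 7 mm of the edge, 0.2 rad of square and 40 mm of the foot centre (middle); spares over 90 mm from the foot; all at rest (contact force between any of shim0, shim1, shim2 and foot above 1.2 N and (horizontal distance between shim0 and toe_top above 0.09 m or (y of shim0 in the frame of deck between 0.145 and 0.162 m and horizontal distance between shim0 and toe_top below 0.04 m and angle between the z axis of shim0 and the z axis of deck, either way round below 0.06 rad and angle between the x axis of shim0 and the y axis of deck, either way round below 0.2 rad)) and (horizontal distance between shim1 and toe_top above 0.09 m or (y of shim1 in the frame of deck between 0.145 and 0.162 m and horizontal distance between shim1 and toe_top below 0.04 m and angle between the z axis of shim1 and the z axis of deck, either way round below 0.06 rad and angle between the x axis of shim1 and the y axis of deck, either way round below 0.2 rad)) and (horizontal distance between shim2 and toe_top above 0.09 m or (y of shim2 in the frame of deck between 0.145 and 0.162 m and horizontal distance between shim2 and toe_top below 0.04 m and angle between the z axis of shim2 and the z axis of deck, either way round below 0.06 rad and angle between the x axis of shim2 and the y axis of deck, either way round below 0.2 rad)) and angle between the z axis of press and the z axis of deck, either way round below 0.012 rad and distance of press from where it was at the start of the episode below 0.012 m and linear speed of each of press, shim0, shim1, shim2 below 0.01 m/s); the robot touches nothing.
It fails at once if the press is shoved more than 15 mm (distance of press from where it was at the start of the episode above 0.015 m).
It fails at once if the press is tipped more than 0.25 rad (angle between press's own z axis and vertical above 0.25 rad).
It fails at once if the press is pushed by the robot with more than 40 N (contact force between the arm and press above 40 N).
It fails at once if a shim is rammed against the foot with more than 30 N (contact force between any of shim0, shim1, shim2 and foot above 30 N).
It fails at once if a bystander is moved more than 30 mm (distance of any of jar, spool, glue, mallet, awl, cup, weight from where it was at the start of the episode above 0.03 m).
It also fails if it takes over 72 s, if anything falls off the work surface, if the arm or the gripper's body presses on something with over 40 N, if the wrist force passes 120 N, or if a joint passes its speed limit or range.

## Working session

There is one attempt and no reset: what is moved stays moved. The work goes in short steps, Python scripts to look and compute and a tool call to move; the robot and the scene stay as the last step left them, time stands still between calls to the robot, and variables do not carry over. Pictures are saved under pics/ and viewed, at most 10 in all, crops included, and the job is handed in when it is done.

Besides the shell and the picture viewer there is one more tool, called after "Call:" in YAML: its name, and indented under it one key for each argument. servo_tool: Moves the arm, as the interface text tells. Its arguments: {"type":"object","properties":{"steps":{"type":"array","items":{"type":"number"}},"squeeze":{"type":"number"}},"required":["steps"]}

```bash
mkdir -p pics; ls; python3 - <<'E'
from rig import env, vision, order
import cv2,numpy as np
print(env.get_state())
for n in("scene","top"):
    im=vision.camera(n); cv2.imwrite(f"pics/{n}0.png",im); print(n,vision.get_calibration(n))
E
```

```text
pics
{'t': 0.0, 'joint_pos': array([ 1.24102113e+00,  2.38791391e-01, -1.42511945e-02,  1.31918647e+00,
       -1.69212176e-05,  1.57081066e+00]), 'joint_vel': array([-3.43575181e-04, -2.01164150e-04, -8.04903079e-04, -2.60777664e-05,
        1.90171650e-03,  1.06094123e-03]), 'joint_torque': array([ 1.19949433e-03, -5.38780439e+01,  3.46439838e+01,  1.84403843e-02,
       -2.48171420e-05,  1.90362925e-08]), 'eef_pos': array([0.16988866, 0.49633779, 0.24167323]), 'ee_rot': array([-1.09233780e-04,  1.64148473e-01,  9.86435383e-01, -7.08035417e-04]), 'force': array([-0.0365873 , -0.18894094, -0.28806506]), 'torque': array([-0.09242359, -0.01586533,  0.00179561]), 'finger_force': 0.0, 'opening': 1.0007169465900876}
scene {'fovy': 46.477077008701166, 'cx': 254.66895293522273, 'cy': 191.98771333990246, 'world_from_camera': array([[ 0.73391829,  0.36355651, -0.57375135,  1.40856807],
       [ 0.67922881, -0.38847859,  0.62268179, -0.87180982],
       [ 0.0034899 , -0.846706  , -0.5320496 ,  0.91974628],
       [ 0.        ,  0.        ,  0.        ,  1.        ]])}
top {'fovy': 43.88570124190362, 'cx': 264.22943419620884, 'cy': 196.7118555726847, 'world_from_camera': array([[-0.01073202, -0.99589699,  0.08985544,  0.38051941],
       [-0.99984468,  0.01194387,  0.01295981,  0.08766078],
       [-0.01397986, -0.0897024 , -0.99587049,  1.71590555],
       [ 0.        ,  0.        ,  0.        ,  1.        ]])}
```

```bash
python3 - <<'E'
import cv2
for n in("scene","top"):
    im=cv2.imread(f"pics/{n}0.png"); cv2.imwrite(f"pics/{n}0b.png",cv2.resize(im,(800,600),interpolation=cv2.INTER_CUBIC))
E
```

```text
(no output)
```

View pics/scene0b.png

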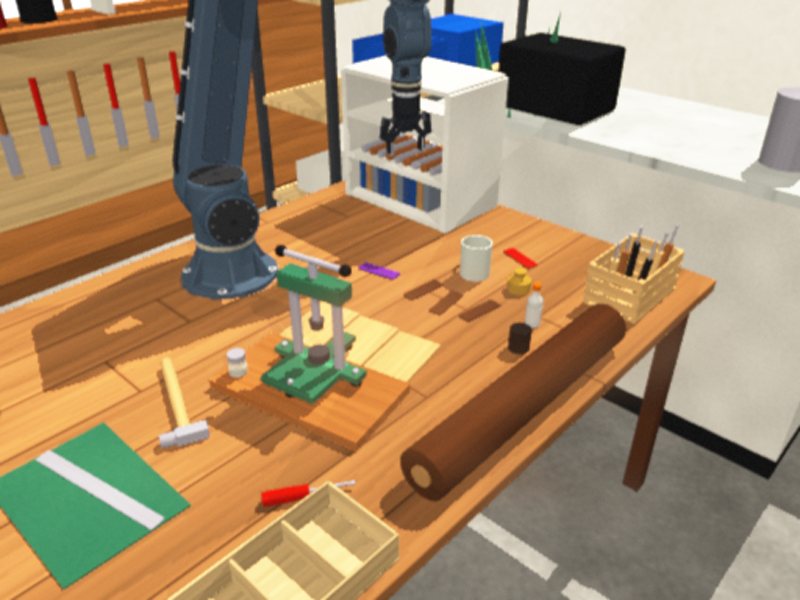

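View pics/top0b.png

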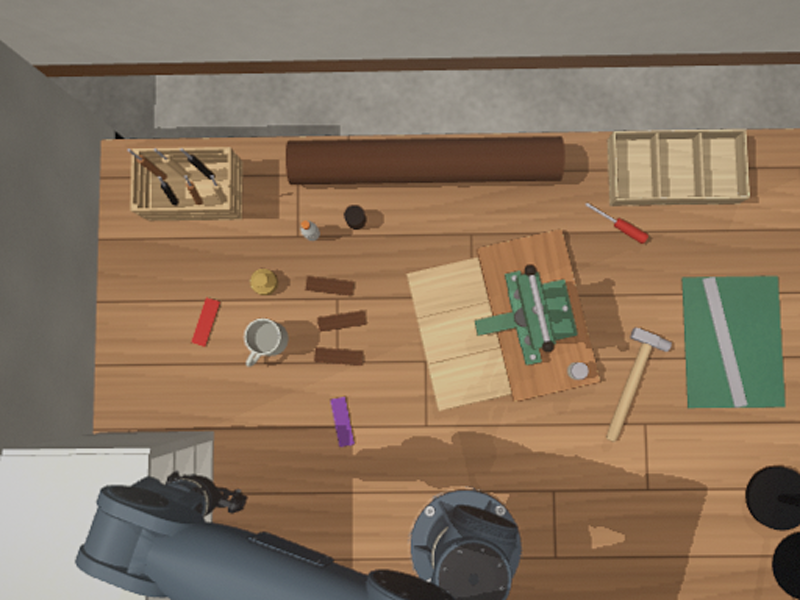

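The scene shows the arm parked left of the bench, with the press toe pointing towards the light boards. In the top view (800x600) the three brown shims lie at about (330,285), (342,320) and (340,356). The toe ends near (478,327), and the light boards span (407,270) to (510,408).

```bash
cat > h.py <<'E'
import numpy as np,cv2
from rig import env,vision,order
from scipy.spatial.transform import Rotation as R
def cast(n,px,z):
    c=vision.get_calibration(n);T=c["world_from_camera"];f=192/np.tan(np.radians(c["fovy"]/2))
    px=np.atleast_2d(np.asarray(px,float))
    d=np.c_[(px[:,0]-c["cx"])/f,(px[:,1]-c["cy"])/f,np.ones(len(px))]@T[:3,:3].T
    return (T[:3,3]+d*((z-T[2,3])/d[:,2])[:,None])[:,:2]
def tool(s=None):
    s=s or env.get_state();q=s["ee_rot"];return s["eef_pos"],R.from_quat(q[[1,2,3,0]]).as_matrix()
def to(p,yaw=None):
    """shift in tool axes to world p, and az so that tool x yaw = yaw mod pi"""
    e,M=tool();d=M.T@(np.array(p)-e);a=None
    if yaw is not None:
        c=np.arctan2(M[1,0],M[0,0]);w=(yaw-c+np.pi/2)%np.pi-np.pi/2;a=-np.degrees(w)
    return d.round(4),a
def shims(im,area=150):
    hsv=cv2.cvtColor(im,cv2.COLOR_BGR2HSV);b,g,r=[im[...,i].astype(int) for i in range(3)]
    m=((r<125)&(r-b>25)&(hsv[...,1]>90)&((hsv[...,0]<14)|(hsv[...,0]>172))).astype(np.uint8)
    m=cv2.morphologyEx(m,cv2.MORPH_OPEN,np.ones((2,2)))
    out=[]
    for c in cv2.findContours(m,0,2)[0]:
        if cv2.contourArea(c)>area:
            w=cast("top",c.reshape(-1,2),.006).astype(np.float32)
            (x,y),(a,bb),an=cv2.minAreaRect(w);bx=cv2.boxPoints(cv2.minAreaRect(w))
            e1,e2=bx[1]-bx[0],bx[2]-bx[1];e=e1 if np.hypot(*e1)>np.hypot(*e2) else e2
            out.append((x,y,max(a,bb),min(a,bb),np.degrees(np.arctan2(e[1],e[0]))%180,c.reshape(-1,2).mean(0).round()))
    return out
E
python3 - <<'E'
from h import *
im=cv2.imread("pics/top0.png")
for s in shims(im): 
    if s[2]<.2: print([np.round(v,3) for v in s])
hsv=cv2.cvtColor(im,cv2.COLOR_BGR2HSV)
k=.64
for p in[(450,300),(465,365),(530,270),(497,325),(330,285),(342,320)]:
    print(p,hsv[int(p[1]*k),int(p[0]*k)])
# light boards
for nm,pt,z in[("l1",(450,290),.017),("l2",(455,330),.017),("l3",(470,380),.017)]:
    b=im[int(pt[1]*k)-3:int(pt[1]*k)+4,int(pt[0]*k)-3:int(pt[0]*k)+4].reshape(-1,3).mean(0);print(nm,b.round())
b=np.array(im[int(365*k),int(465*k)],int)
m=(hsv[...,0]>=15)&(hsv[...,0]<=26)&(hsv[...,2]>165)&(hsv[...,1]<150)
m[:, :250]=0;m[:,335:]=0;m[:160]=0;m[270:]=0
g=(hsv[...,0]>55)&(hsv[...,0]<90)&(hsv[...,1]>80);g[:, :290]=0;g[:,400:]=0
for nm,mm,z in(("boards",m,.017),("green",g,.058)):
    mm=cv2.morphologyEx(mm.astype(np.uint8),2,np.ones((3,3)))
    c=max(cv2.findContours(mm,0,2)[0],key=cv2.contourArea).reshape(-1,2);w=cast("top",c,z).astype(np.float32)
    print(nm,len(c),cv2.boxPoints(cv2.minAreaRect(w)).round(3).tolist())
    if nm=="green":
        # toe: columns
        for col in range(304,326,2): 
            r=np.where(mm[:,col])[0]
            if len(r):print(col,r.min(),r.max(),cast("top",[[col,r.min()],[col,r.max()+1]],.058).round(3).tolist())
        print("toe tip px",c[c[:,0]==c[:,0].min()])
    o=im.copy();cv2.drawContours(im,[c.reshape(-1,1,2)],-1,(0,0,255),1)
cv2.imwrite("pics/crop1.png",cv2.resize(im[140:280,190:400],None,fx=3.8,fy=3.8,interpolation=cv2.INTER_NEAREST))
E
```

```text
[np.float64(0.422), np.float64(0.278), np.float64(0.112), np.float64(0.035), np.float32(86.897), array([217., 228.])]
[np.float64(0.503), np.float64(0.271), np.float64(0.109), np.float64(0.033), np.float32(98.322), array([222., 206.])]
[np.float64(0.585), np.float64(0.299), np.float64(0.111), np.float64(0.035), np.float32(81.686), array([212., 183.])]
(450, 300) [ 17  93 205]
(465, 365) [ 19  85 208]
(530, 270) [13 65 63]
(497, 325) [ 66  72 128]
(330, 285) [ 11 138  98]
(342, 320) [ 11 138 100]
l1 [132. 175. 205.]
l2 [141. 185. 208.]
l3 [139. 183. 208.]
boards 137 [[0.29600000381469727, 0.057999998331069946], [0.3330000042915344, -0.11100000143051147], [0.6510000228881836, -0.04100000113248825], [0.6140000224113464, 0.12800000607967377]]Traceback (most recent call last):
  File "<stdin>", line 18, in <module>
ValueError: max() iterable argument is empty
```

```bash
python3 - <<'E'
from h import *
im=cv2.imread("pics/top0.png");hsv=cv2.cvtColor(im,cv2.COLOR_BGR2HSV)
g=((hsv[...,0]>50)&(hsv[...,0]<90)&(hsv[...,1]>55)).astype(np.uint8);g[:, :290]=0;g[:,400:]=0
C=np.array([.4735,.0085]);th=np.radians(12.4);X=np.array([np.cos(th),np.sin(th)]);Y=np.array([-X[1],X[0]]);E0=C-.0855*Y
print("edge",E0)
mid=[]
for col in range(300,332,2):
    r=np.where(g[190:230,col])[0]+190
    if len(r):
        w=cast("top",[[col,r.min()-.5],[col,r.max()+.5]],.058);q=np.c_[(w-E0)@X,(w-E0)@Y+.1]*1000
        print(col,r.min(),r.max(),q.round(1).tolist())
ys,xs=np.where(g[190:230]);t=cast("top",np.c_[xs,ys+190],.058);q=np.c_[(t-E0)@X,(t-E0)@Y+.1]*1000
k=(q[:,1]>110);print("toe end y",np.percentile(q[:,1],[99,100]),"x mean for y>110",q[k,0].mean(),np.ptp(q[k,0]))
print("shims in deck:",[(((np.array(s)-E0)@X).round(3),((np.array(s)-E0)@Y+.1).round(3)) for s in([.422,.278],[.503,.271],[.585,.299])])
e,M=tool();print("tool",e.round(3),M.round(3).tolist(),env.tips_ahead)
for nm,p,yaw in(("s1",(.503,.271,.06),98.3),("s0",(.422,.278,.06),86.9)):
    u=np.array([np.cos(np.radians(yaw)),np.sin(np.radians(yaw))]);pp=np.array(p);pp[:2]+=.035*u
    print(nm,pp,to(pp,np.radians(yaw)))
E
```

```text
edge [ 0.49185987 -0.07500548]
304 205 207 [[19.0, 142.9], [8.8, 145.3]]
306 205 213 [[17.4, 136.1], [-13.1, 143.4]]
308 204 213 [[19.2, 128.5], [-14.7, 136.7]]
310 204 213 [[17.7, 121.7], [-16.2, 129.9]]
312 204 212 [[16.1, 115.0], [-14.4, 122.3]]
314 203 212 [[17.9, 107.4], [-16.0, 115.5]]
316 203 211 [[16.3, 100.6], [-14.2, 108.0]]
318 202 211 [[18.2, 93.0], [-15.7, 101.2]]
320 202 210 [[16.6, 86.2], [-13.9, 93.6]]
322 201 210 [[18.4, 78.6], [-15.5, 86.8]]
324 201 210 [[16.8, 71.8], [-17.1, 80.1]]
326 190 209 [[52.7, 55.9], [-15.3, 72.5]]
328 190 209 [[51.1, 49.2], [-16.8, 65.7]]
330 192 209 [[42.7, 44.0], [-18.4, 59.0]]
toe end y [140.71739699 144.92202187] x mean for y>110 1.4386268629207726 32.62970977201547
shims in deck: [(np.float64(0.008), np.float64(0.46)), (np.float64(0.085), np.float64(0.436)), (np.float64(0.171), np.float64(0.445))]
tool [0.17  0.496 0.242] [[-0.946, 0.324, -0.0], [0.324, 0.946, -0.001], [0.0, -0.001, -1.0]] 0.011
s1 [0.49794753 0.3056334  0.06      ] (array([-0.3721, -0.074 ,  0.1818]), np.float64(62.80395189652539))
s0 [0.42389276 0.31294878 0.06      ] (array([-0.2997, -0.0911,  0.1819]), np.float64(74.2039518965254))
```

The masks give the shims at (0.422,0.278), (0.503,0.271) and (0.585,0.299). The deck is yawed 12.4°, its edge point is at (0.492,-0.075), and the toe axis sits about 1 mm off centre. I'm fetching the nearest shim first.

Call:
servo_tool:
  steps: [0.6,-0.0333,-0.0101,0.0133,0,0,0,0.6,-0.0333,-0.0101,0.0133,0,0,0,0.6,-0.0333,-0.0101,0.0133,0,0,0,0.6,-0.0333,-0.0101,0.0133,0,0,0,0.6,-0.0333,-0.0101,0.0133,0,0,0,0.6,-0.0333,-0.0101,0.0133,0,0,0,0.6,-0.0333,-0.0101,0.0133,0,0,0,0.6,-0.0333,-0.0101,0.0133,0,0,0,0.6,-0.0333,-0.0101,0.0133,0,0,0]
  squeeze: 40

```text
t: 0.85
eef_pos: [0.4252, 0.3122, 0.1218]
ee_rot: [-0.0, 0.164, 0.986, -0.0]
force: [0.3, 1.2, -0.5]
opening: 0.599
finger_force: 0.0
```

Call:
servo_tool:
  steps: [0.6,0,0,0,0,0,6.75,0.6,0,0,0,0,0,6.75,0.6,0,0,0,0,0,6.75,0.6,0,0,0,0,0,6.75,0.6,0,0,0,0,0,6.75,0.6,0,0,0,0,0,6.75,0.6,0,0,0,0,0,6.75,0.6,0,0,0,0,0,6.75,0.6,0,0,0,0,0,6.75,0.6,0,0,0,0,0,6.75,0.6,0,0,0,0,0,6.75,0.6,0,0,0,0,0,0]

```text
t: 1.85
eef_pos: [0.4239, 0.3134, 0.1223]
ee_rot: [-0.0, 0.728, 0.685, -0.0]
force: [1.0, 0.1, -0.2]
opening: 0.603
finger_force: 0.0
```

```bash
python3 - <<'E'
from h import *
s=env.get_state();print(s["t"],s["eef_pos"],s["joint_pos"].round(2),to((.4239,.3129,.05),np.radians(86.9)))
E
```

```text
1.85 [0.42391501 0.31342997 0.12227698] [ 0.64  0.31 -0.23  1.03 -0.    2.27] (array([-0.0005,  0.0001,  0.0723]), np.float64(-0.35506645481459664))
```

Call:
servo_tool:
  steps: [0.5,0,0,0.03,0,0,0,0.5,0,0,0.03,0,0,0,0.5,0,0,0.03,0,0,0,0.5,0,0,0.015,0,0,0,0.5,0,0,0.004,0,0,0,0.5,0,0,0.001,0,0,0,0.5,0,0,0,0,0,0]

```text
t: 2.43
eef_pos: [0.4246, 0.3136, 0.0126]
ee_rot: [0.0, 0.725, 0.689, 0.0]
force: [0.7, 0.7, 0.1]
opening: 0.503
finger_force: 0.3
```

Call:
servo_tool:
  steps: [0.5,0,0,0.001,0,0,0,0.5,0,0,0.001,0,0,0,0.5,0,0,0,0,0,0]

```text
t: 2.68
eef_pos: [0.4237, 0.3135, 0.0102]
ee_rot: [-0.0, 0.726, 0.688, -0.0]
force: [-0.1, -0.2, 0.0]
opening: 0.499
finger_force: 0.1
```

Call:
servo_tool:
  steps: [0.5,0,0,0.001,0,0,0,0.5,0,0,0.001,0,0,0,0.5,0,0,0,0,0,0]

```text
t: 2.93
eef_pos: [0.4239, 0.3136, 0.0092]
ee_rot: [-0.0, 0.726, 0.688, -0.0]
force: [-2.1, -2.0, 10.0]
opening: 0.5
finger_force: 5.2
```

Call:
servo_tool:
  steps: [0.5,0,0,-0.003,0,0,0,0.2,0,0,0,0,0,0,0.2,0,0,0,0,0,0,0.2,0,0,0,0,0,0,0.2,0,0,0,0,0,0,0.2,0,0,0,0,0,0]

```text
t: 3.43
eef_pos: [0.424, 0.3135, 0.0114]
ee_rot: [-0.0, 0.726, 0.687, -0.0]
force: [-1.5, -0.5, 0.7]
opening: 0.203
finger_force: 0.1
```

```bash
python3 - <<'E'
from h import *
im=vision.camera("top");sc=vision.camera("scene")
for s in shims(im): 
    if s[2]<.2: print([np.round(v,3) for v in s])
a=cv2.resize(im[150:260,150:300],(600,440),interpolation=cv2.INTER_CUBIC)
cv2.imwrite("pics/p2.png",a)
b=cv2.resize(sc[120:240,240:380],(700,600),interpolation=cv2.INTER_CUBIC);cv2.imwrite("pics/p2s.png",b)
E
```

```text
[np.float64(-0.083), np.float64(0.53), np.float64(0.063), np.float64(0.062), np.float32(90.567), array([147., 374.])]
[np.float64(0.503), np.float64(0.271), np.float64(0.109), np.float64(0.033), np.float32(98.322), array([220., 206.])]
[np.float64(0.585), np.float64(0.299), np.float64(0.111), np.float64(0.035), np.float32(81.686), array([213., 183.])]
[np.float64(1.112), np.float64(-0.739), np.float64(0.136), np.float64(0.023), np.float32(89.041), array([488.,  37.])]
```

View pics/p2s.png

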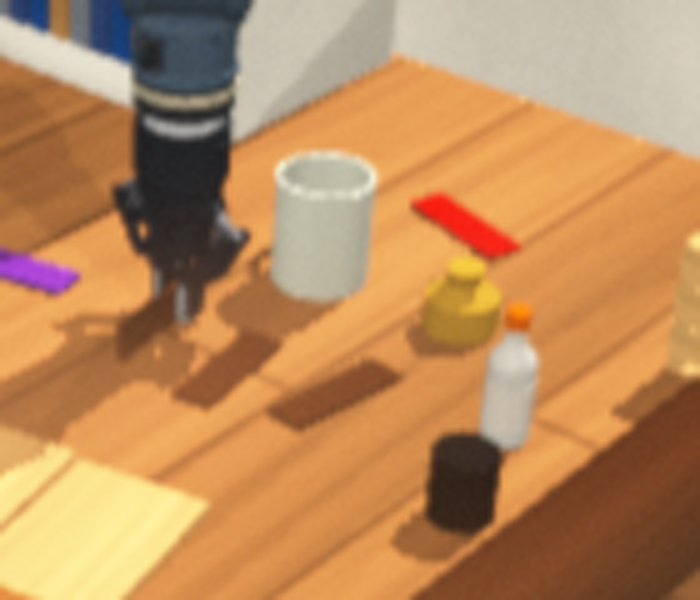

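The scene crop shows the gripper at about (180,300) with the shim still flat under the fingertips. I closed above it because the pads stand farther back when open, so I'll reopen wider and go deeper.

Call:
servo_tool:
  steps: [0.7,0,0,-0.02,0,0,0,0.7,0,0,0,0,0,0,0.7,0,0,0,0,0,0,0.7,0,0,0,0,0,0,0.7,0,0,0.02,0,0,0,0.7,0,0,0.002,0,0,0,0.7,0,0,0.001,0,0,0,0.7,0,0,0,0,0,0]

```text
t: 4.2
eef_pos: [0.4237, 0.3133, 0.0082]
ee_rot: [-0.0, 0.726, 0.687, -0.001]
force: [0.7, 0.0, 0.4]
opening: 0.697
finger_force: 0.0
```

Call:
servo_tool:
  steps: [0.7,0,0,0.001,0,0,0,0.7,0,0,0.001,0,0,0,0.7,0,0,0.001,0,0,0,0.7,0,0,0,0,0,0]

```text
t: 4.53
eef_pos: [0.4243, 0.3138, 0.0061]
ee_rot: [0.0, 0.726, 0.687, 0.0]
force: [-0.6, -0.3, 1.7]
opening: 0.7
finger_force: 1.1
```

Call:
servo_tool:
  steps: [0.7,0,0,0.001,0,0,0,0.7,0,0,0,0,0,0]

```text
t: 4.7
eef_pos: [0.4244, 0.3138, 0.0059]
ee_rot: [0.0, 0.726, 0.687, 0.001]
force: [-3.3, -2.4, 16.4]
opening: 0.703
finger_force: 8.2
```

Call:
servo_tool:
  steps: [0.7,0,0,0.001,0,0,0,0.7,0,0,0,0,0,0]

```text
t: 4.87
eef_pos: [0.4244, 0.3138, 0.0059]
ee_rot: [0.0, 0.726, 0.687, 0.001]
force: [-5.5, -4.9, 28.6]
opening: 0.702
finger_force: 14.4
```

Call:
servo_tool:
  steps: [0.7,0,0,-0.01,0,0,0,0.7,0,0,-0.03,0,0,0,0.7,0,0,-0.03,0,0,0]

```text
t: 5.12
eef_pos: [0.4232, 0.3129, 0.0738]
ee_rot: [-0.0, 0.726, 0.687, -0.001]
force: [1.0, 0.7, 0.6]
opening: 0.703
finger_force: 0.0
```

```bash
python3 - <<'E'
from h import *
im=vision.camera("top");sc=vision.camera("scene")
for s in shims(im,60): 
    if s[2]<.2: print([np.round(v,3) for v in s])
a=cv2.resize(im[150:260,180:280],(440,484),interpolation=cv2.INTER_CUBIC)
b=cv2.resize(sc[150:220,240:310],(350,350),interpolation=cv2.INTER_CUBIC)
o=np.zeros((484,800,3),np.uint8);o[:,:440]=a;o[:350,445:795]=b;cv2.imwrite("pics/p3.png",o)
E
```

```text
[np.float64(-0.071), np.float64(0.481), np.float64(0.083), np.float64(0.082), np.float32(95.135), array([161., 371.])]
[np.float64(0.503), np.float64(0.27), np.float64(0.107), np.float64(0.033), np.float32(98.322), array([218., 207.])]
[np.float64(0.585), np.float64(0.3), np.float64(0.11), np.float64(0.035), np.float32(81.686), array([213., 183.])]
[np.float64(1.11), np.float64(0.922), np.float64(0.121), np.float64(0.023), np.float32(89.055), array([43., 45.])]
```

View pics/p3.png

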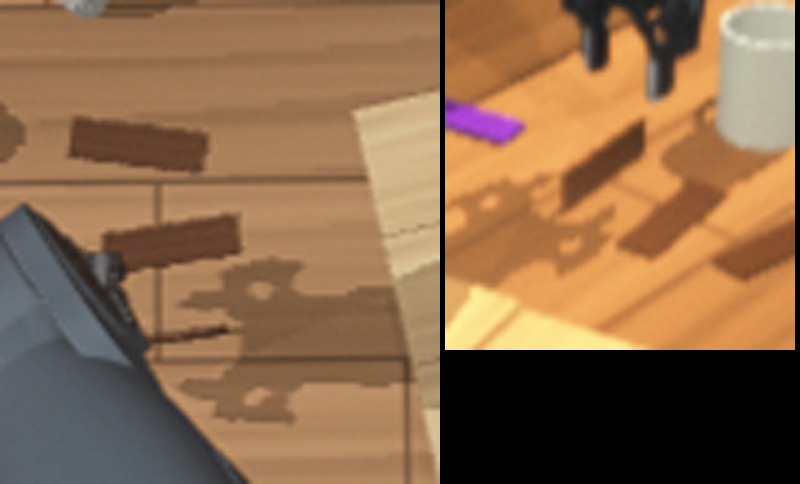

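Shim0 has flipped onto its long edge, because the fingertips caught it too high. It can stay there as the spare. I'm taking the middle shim next, keeping the tips on the bench and gripping lightly.

```bash
python3 - <<'E'
from h import *
print(env.get_state()["t"],to((.498,.305,.06),np.radians(98.3)))
E
```

```text
5.2167 (array([-0.0064,  0.072 ,  0.0183]), np.float64(-11.449945042784515))
```

Call:
servo_tool:
  steps: [0.6,-0.0021,0.024,0,0,0,0,0.6,-0.0021,0.024,0,0,0,0,0.6,-0.0021,0.024,0,0,0,0,0.6,0,0,0.0,0,0,-5.7,0.6,0,0,0,0,0,-5.7,0.6,0,0,0.03,0,0,0,0.6,0,0,0.02,0,0,0,0.6,0,0,0,0,0,0]
  squeeze: 20

```text
t: 5.88
eef_pos: [0.4934, 0.3019, 0.0197]
ee_rot: [-0.001, 0.654, 0.756, -0.003]
force: [-0.1, -0.5, -1.4]
opening: 0.602
finger_force: 0.0
```

```bash
python3 - <<'E'
from h import *
print(env.get_state()["t"],to((.498,.305,.0095),np.radians(98.3)))
im=vision.camera("top")
for s in shims(im,60): 
    if s[2]<.2: print([np.round(v,3) for v in s])
E
```

```text
5.8833 (array([0.0025, 0.0051, 0.0102]), np.float64(-0.05354353000480655))
[np.float64(-0.083), np.float64(0.502), np.float64(0.12), np.float64(0.061), np.float32(89.618), array([155., 374.])]
[np.float64(0.507), np.float64(0.246), np.float64(0.06), np.float64(0.035), np.float32(96.466), array([226., 206.])]
[np.float64(0.583), np.float64(0.287), np.float64(0.086), np.float64(0.035), np.float32(82.156), array([215., 183.])]
```

Call:
servo_tool:
  steps: [0.6,0.0025,0.005,0,0,0,0,0.6,0,0,0,0,0,0,0.6,0,0,0.009,0,0,0,0.6,0,0,0,0,0,0]

```text
t: 6.27
eef_pos: [0.5003, 0.3066, 0.0142]
ee_rot: [0.0, 0.654, 0.756, 0.0]
force: [-0.4, -1.0, -0.9]
opening: 0.597
finger_force: 0.0
```

Call:
servo_tool:
  steps: [0.6,0,-0.002,0.004,0,0,0,0.6,0,0,0,0,0,0,0.6,0,0,0.001,0,0,0,0.52,0,0,0,0,0,0,0.52,0,0,0,0,0,0]

```text
t: 6.68
eef_pos: [0.4983, 0.3063, 0.0097]
ee_rot: [0.0, 0.654, 0.756, 0.0]
force: [-0.3, 0.1, 0.7]
opening: 0.524
finger_force: 0.0
```

Call:
servo_tool:
  steps: [0.5,0,0,0,0,0,0,0.48,0,0,0,0,0,0,0.46,0,0,0,0,0,0,0.44,0,0,0,0,0,0,0.43,0,0,0,0,0,0,0.42,0,0,0,0,0,0,0.41,0,0,0,0,0,0,0.41,0,0,0,0,0,0]

```text
t: 7.35
eef_pos: [0.4984, 0.3064, 0.0102]
ee_rot: [0.0, 0.654, 0.756, 0.0]
force: [-0.9, -0.4, 6.3]
opening: 0.412
finger_force: 4.0
```

Call:
servo_tool:
  steps: [0.4,0,0,0,0,0,0,0.39,0,0,0,0,0,0,0.38,0,0,0,0,0,0,0.36,0,0,0,0,0,0,0.36,0,0,0,0,0,0]

```text
t: 7.77
eef_pos: [0.4985, 0.3065, 0.0103]
ee_rot: [0.0, 0.654, 0.756, 0.0]
force: [-0.4, -1.3, 8.4]
opening: 0.397
finger_force: 19.9
```

Call:
servo_tool:
  steps: [0.34,0,0,-0.003,0,0,0,0.34,0,0,-0.005,0,0,0,0.34,0,0,-0.01,0,0,0,0.34,0,0,-0.02,0,0,0,0.34,0,0,-0.02,0,0,0,0.34,0,0,-0.02,0,0,0,0.34,0,0,-0.01,0,0,0,0.34,0,0,0,0,0,0]

```text
t: 8.43
eef_pos: [0.4995, 0.3071, 0.1004]
ee_rot: [0.001, 0.654, 0.756, 0.002]
force: [1.1, -0.9, -1.0]
opening: 0.394
finger_force: 19.6
```

```bash
python3 - <<'E'
from h import *
im=vision.camera("top");sc=vision.camera("scene")
E0=np.array([.49186,-.075]);th=np.radians(12.4);X=np.array([np.cos(th),np.sin(th)]);Y=np.array([-X[1],X[0]])
p=E0+.001*X+.20*Y   # grasp point for shim centre at deck y=.265
print(p,to((*p,.08),th+np.pi/2))
e=env.get_state()["eef_pos"][:2]-E0;print("deck tcp",e@X,e@Y+.1)
a=cv2.resize(im[150:270,190:320],(440,406),interpolation=cv2.INTER_CUBIC)
b=cv2.resize(sc[130:220,240:330],(350,350),interpolation=cv2.INTER_CUBIC)
o=np.zeros((410,800,3),np.uint8);o[:406,:440]=a;o[:350,445:795]=b;cv2.imwrite("pics/p4.png",o)
E
```

```text
[0.44988961 0.12054919] (array([-0.1768, -0.0745,  0.0175]), np.float64(-4.144578543869578))
deck tcp 0.08810576307068713 0.47097154965131716
```

View pics/p4.png

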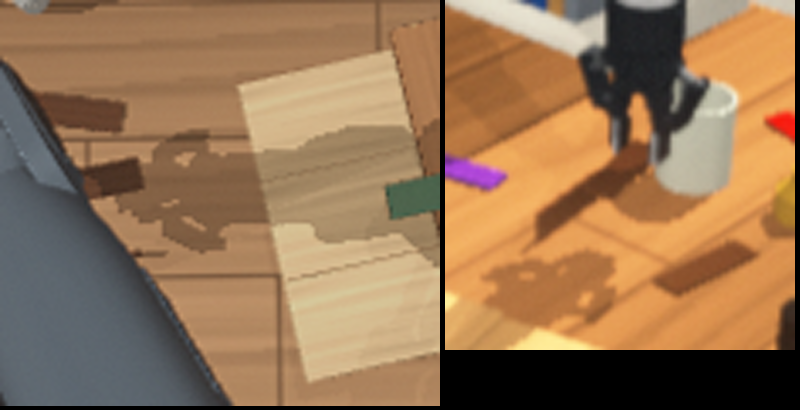

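Shim1 is held between the fingers, at about (640,155) in the scene half, and the flipped shim0 is still upright. I'm carrying shim1 over the middle board.

Call:
servo_tool:
  steps: [0.34,-0.028,-0.0095,0,0,0,0,0.34,-0.028,-0.0095,0,0,0,0,0.34,-0.028,-0.0095,0,0,0,0,0.34,-0.028,-0.0095,0,0,0,0,0.34,-0.028,-0.0095,0,0,0,0,0.34,-0.028,-0.0095,0,0,0,0,0.34,-0.028,-0.0095,0,0,0,0,0.34,-0.028,-0.0095,0,0,0,0,0.34,0,0,0,0,0,-4.1,0.34,0,0,0,0,0,0,0.34,0,0,0,0,0,0]

```text
t: 9.45
eef_pos: [0.4548, 0.0735, 0.0968]
ee_rot: [-0.001, 0.628, 0.778, -0.0]
force: [0.6, -0.7, -1.2]
opening: 0.397
finger_force: 19.6
```

```bash
cat >> h.py <<'E'
E0=np.array([.49186,-.075]);th=np.radians(12.4);X=np.array([np.cos(th),np.sin(th)]);Y=np.array([-X[1],X[0]])
def deck(x,y,z):
    s=env.get_state();e=s["eef_pos"];d=e[:2]-E0
    print("t",round(s["t"],2),"tcp deck",(d@X).round(4),(d@Y+.1).round(4),e[2].round(4),"F",s["force"].round(1),"Fdeck",(s["force"][:2]@X).round(1),(s["force"][:2]@Y).round(1))
    print(to((*(E0+x*X+(y-.1)*Y),z),th+np.pi/2))
E
python3 - <<'E'
from h import *
deck(.001,.253,.04)
E
```

```text
t 9.45 tcp deck -0.0043 0.253 0.0968 F [ 0.6 -0.7 -1.2] Fdeck 0.5 -0.8
(array([0.    , 0.0054, 0.0568]), np.float64(-0.19092245221664134))
```

Call:
servo_tool:
  steps: [0.34,0,0.0054,0.026,0,0,0,0.34,0,0,0.026,0,0,0,0.34,0,0,0.004,0,0,0,0.34,0,0,0.002,0,0,0,0.34,0,0,0.002,0,0,0,0.34,0,0,0.002,0,0,0,0.34,0,0,0,0,0,0]

```text
t: 10.03
eef_pos: [0.461, 0.0751, 0.0362]
ee_rot: [0.0, 0.627, 0.779, 0.0]
force: [1.0, -0.7, -0.5]
opening: 0.394
finger_force: 19.8
```

Call:
servo_tool:
  steps: [0.34,0,0,0.002,0,0,0,0.34,0,0,0.002,0,0,0,0.34,0,0,0,0,0,0]

```text
t: 10.28
eef_pos: [0.4605, 0.0748, 0.0317]
ee_rot: [0.0, 0.627, 0.779, 0.0]
force: [0.2, 0.3, 0.9]
opening: 0.39
finger_force: 19.8
```

```bash
python3 - <<'E'
from h import *
deck(.001,.253,.025)
E
```

```text
t 10.28 tcp deck 0.0016 0.253 0.0317 F [0.2 0.3 0.9] Fdeck 0.2 0.3
(array([-0.    , -0.0006,  0.0067]), np.float64(-0.05349297972381586))
```

Call:
servo_tool:
  steps: [0.34,0,0,0.001,0,0,0,0.34,0,0,0.001,0,0,0,0.34,0,0,0,0,0,0]

```text
t: 10.53
eef_pos: [0.4604, 0.0748, 0.0295]
ee_rot: [-0.0, 0.627, 0.779, -0.0]
force: [1.0, 0.9, -0.4]
opening: 0.393
finger_force: 19.8
```

Call:
servo_tool:
  steps: [0.34,0,0,0.001,0,0,0,0.34,0,0,0.001,0,0,0,0.34,0,0,0,0,0,0]

```text
t: 10.78
eef_pos: [0.4604, 0.0748, 0.0274]
ee_rot: [-0.0, 0.627, 0.779, -0.0]
force: [0.3, -0.1, 0.6]
opening: 0.39
finger_force: 19.8
```

Call:
servo_tool:
  steps: [0.34,0,0,0.001,0,0,0,0.34,0,0,0,0,0,0]

```text
t: 10.95
eef_pos: [0.4604, 0.0748, 0.0264]
ee_rot: [-0.0, 0.627, 0.779, -0.0]
force: [-0.8, -0.4, -0.4]
opening: 0.39
finger_force: 19.8
```

Call:
servo_tool:
  steps: [0.34,0,0,0.001,0,0,0,0.34,0,0,0.001,0,0,0,0.34,0,0,0,0,0,0]

```text
t: 11.2
eef_pos: [0.4604, 0.0748, 0.0244]
ee_rot: [-0.0, 0.627, 0.779, -0.0]
force: [0.3, -0.2, -0.2]
opening: 0.391
finger_force: 19.9
```

Call:
servo_tool:
  steps: [0.34,0,0,0.001,0,0,0,0.34,0,0,0,0,0,0]

```text
t: 11.37
eef_pos: [0.4605, 0.0748, 0.0243]
ee_rot: [0.0, 0.627, 0.779, 0.0]
force: [-3.0, -0.2, 11.5]
opening: 0.392
finger_force: 25.2
```

```bash
python3 - <<'E'
from h import *
deck(.001,.253,.025)
im=vision.camera("top");sc=vision.camera("scene")
a=cv2.resize(im[170:250,250:350],(500,400),interpolation=cv2.INTER_CUBIC)
b=cv2.resize(sc[180:270,170:270],(300,270),interpolation=cv2.INTER_CUBIC)
o=np.zeros((410,800,3),np.uint8);o[:400,:500]=a;o[:270,500:800]=b;cv2.imwrite("pics/p5.png",o)
E
```

```text
t 11.37 tcp deck 0.0015 0.253 0.0243 F [-3.  -0.2 11.5] Fdeck -2.9 0.5
(array([-0.    , -0.0005, -0.0007]), np.float64(-0.04650462137789731))
```

View pics/p5.png

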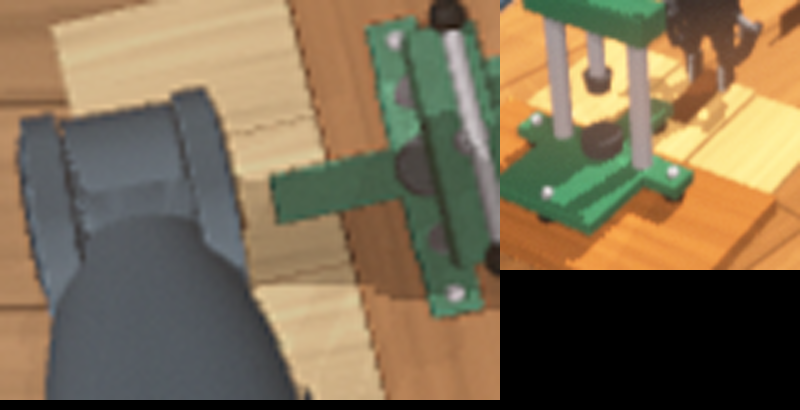

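The board top is at about z 14.1 mm, so the step is close to 10 mm and it takes two shims. In the picture the shim lies between the fingers at (690,90), in line with the toe. I'm sliding it in.

Call:
servo_tool:
  steps: [0.34,0,0,-0.001,0,0,0,0.34,-0.009,0,0,0,0,0,0.34,-0.009,0,0,0,0,0,0.34,-0.009,0,0,0,0,0,0.34,-0.009,0,0,0,0,0,0.34,-0.009,0,0,0,0,0,0.34,-0.006,0,0,0,0,0,0.34,0,0,0,0,0,0,0.34,0,0,0,0,0,0]

```text
t: 12.22
eef_pos: [0.4714, 0.0245, 0.0245]
ee_rot: [-0.0, 0.627, 0.779, -0.0]
force: [0.6, 0.6, 0.3]
opening: 0.391
finger_force: 19.8
```

```bash
python3 - <<'E'
from h import *
deck(.001,.1914,.0243)
E
```

```text
t 12.22 tcp deck 0.0014 0.2016 0.0245 F [0.6 0.6 0.3] Fdeck 0.7 0.5
(array([-0.0102, -0.0004,  0.0002]), np.float64(-0.11459505925267224))
```

Call:
servo_tool:
  steps: [0.34,-0.003,0,0,0,0,0,0.34,-0.003,0,0,0,0,0,0.34,-0.001,0,0,0,0,0,0.34,0,0,0,0,0,0]

```text
t: 12.55
eef_pos: [0.4729, 0.0181, 0.0246]
ee_rot: [0.0, 0.627, 0.779, -0.0]
force: [0.4, 0.4, -0.9]
opening: 0.396
finger_force: 19.8
```

Call:
servo_tool:
  steps: [0.34,-0.001,0,0,0,0,0,0.34,-0.001,0,0,0,0,0,0.34,0,0,0,0,0,0]

```text
t: 12.8
eef_pos: [0.4733, 0.0162, 0.0246]
ee_rot: [0.0, 0.627, 0.779, -0.0]
force: [0.1, -0.6, 0.1]
opening: 0.392
finger_force: 19.8
```

Call:
servo_tool:
  steps: [0.34,-0.001,0,0,0,0,0,0.34,0,0,0,0,0,0]

```text
t: 12.97
eef_pos: [0.4736, 0.0152, 0.0246]
ee_rot: [0.0, 0.627, 0.779, -0.0]
force: [-0.1, -0.0, -0.1]
opening: 0.392
finger_force: 19.8
```

Call:
servo_tool:
  steps: [0.34,-0.001,0,0,0,0,0,0.34,0,0,0,0,0,0]

```text
t: 13.13
eef_pos: [0.4738, 0.0142, 0.0246]
ee_rot: [0.0, 0.627, 0.779, -0.0]
force: [0.3, 0.0, 0.1]
opening: 0.394
finger_force: 19.8
```

Call:
servo_tool:
  steps: [0.34,-0.001,0,0,0,0,0,0.34,0,0,0,0,0,0]

```text
t: 13.3
eef_pos: [0.474, 0.0132, 0.0246]
ee_rot: [0.0, 0.627, 0.779, -0.0]
force: [0.6, 0.3, -0.4]
opening: 0.391
finger_force: 19.8
```

Call:
servo_tool:
  steps: [0.34,-0.001,0,0,0,0,0,0.34,0,0,0,0,0,0]

```text
t: 13.47
eef_pos: [0.4742, 0.0122, 0.0246]
ee_rot: [0.0, 0.627, 0.779, -0.0]
force: [0.4, 0.0, 0.2]
opening: 0.391
finger_force: 19.8
```

Call:
servo_tool:
  steps: [0.34,-0.001,0,0,0,0,0,0.34,0,0,0,0,0,0]

```text
t: 13.63
eef_pos: [0.4744, 0.0112, 0.0246]
ee_rot: [0.0, 0.627, 0.779, -0.0]
force: [0.0, -0.6, -0.6]
opening: 0.393
finger_force: 19.8
```

Call:
servo_tool:
  steps: [0.34,-0.001,0,0,0,0,0,0.34,0,0,0,0,0,0]

```text
t: 13.8
eef_pos: [0.4747, 0.0102, 0.0246]
ee_rot: [0.0, 0.627, 0.779, -0.0]
force: [-0.8, -0.1, -0.4]
opening: 0.392
finger_force: 19.8
```

Call:
servo_tool:
  steps: [0.34,-0.001,0,0,0,0,0,0.34,0,0,0,0,0,0]

```text
t: 13.97
eef_pos: [0.4748, 0.0095, 0.0246]
ee_rot: [-0.0, 0.627, 0.779, 0.0]
force: [0.1, 1.0, -0.0]
opening: 0.393
finger_force: 19.8
```

Call:
servo_tool:
  steps: [0.34,-0.001,0,0,0,0,0,0.34,0,0,0,0,0,0]

```text
t: 14.13
eef_pos: [0.4748, 0.0092, 0.0245]
ee_rot: [-0.001, 0.627, 0.779, 0.001]
force: [-1.3, 6.6, 0.0]
opening: 0.392
finger_force: 19.7
```

```bash
python3 - <<'E'
from h import *
deck(.001,.1914,.0243)
E
```

```text
t 14.13 tcp deck 0.0014 0.1859 0.0245 F [-1.3  6.6  0. ] Fdeck 0.1 6.7
(array([ 0.0055, -0.0004,  0.0003]), np.float64(-0.014487306776502298))
```

Force along the deck rose to 6.7 N at the stop, so the first shim is home. Releasing.

Call:
servo_tool:
  steps: [0.5,0,0,0,0,0,0,0.6,0,0,0,0,0,0,0.6,0,0,0,0,0,0,0.6,0,0,-0.02,0,0,0,0.6,0,0,-0.04,0,0,0,0.6,0.02,0,-0.03,0,0,0,0.6,0.04,0,0,0,0,0,0.6,0.04,0,0,0,0,0,0.6,0.04,0,0,0,0,0,0.6,0.04,0,0,0,0,0,0.6,0,0,0,0,0,0]

```text
t: 15.05
eef_pos: [0.4355, 0.1897, 0.1149]
ee_rot: [-0.0, 0.625, 0.781, 0.001]
force: [0.4, 0.8, -1.4]
opening: 0.603
finger_force: 0.0
```

```bash
python3 - <<'E'
from h import *
im=vision.camera("top");sc=vision.camera("scene");cv2.imwrite("pics/t6.png",im)
a=cv2.resize(im[160:260,230:355],(500,400),interpolation=cv2.INTER_CUBIC)
b=cv2.resize(sc[180:270,170:270],(300,270),interpolation=cv2.INTER_CUBIC)
o=np.zeros((410,800,3),np.uint8);o[:400,:500]=a;o[:270,500:800]=b;cv2.imwrite("pics/p6.png",o)
for s in shims(im,50): 
    if s[2]<.2:
        d=np.array(s[:2])-E0;print([np.round(v,3) for v in s],(d@X).round(3),(d@Y+.1).round(3))
u=np.array([np.cos(np.radians(81.7)),np.sin(np.radians(81.7))]);p=np.array([.585,.299])+.035*u
print(p,env.get_state()["eef_pos"],to((*p,.1),np.radians(81.7)))
E
```

```text
[np.float64(-0.087), np.float64(0.479), np.float64(0.165), np.float64(0.054), np.float32(89.592), array([160., 374.])] -0.446 0.766
[np.float64(-0.042), np.float64(0.302), np.float64(0.07), np.float64(0.024), np.float32(89.589), array([209., 362.])] -0.44 0.583
[np.float64(-0.063), np.float64(0.356), np.float64(0.096), np.float64(0.082), np.float32(118.93), array([195., 370.])] -0.45 0.64
[np.float64(0.163), np.float64(0.276), np.float64(0.046), np.float64(0.028), np.float32(89.494), array([218., 302.])] -0.246 0.513
[np.float64(0.473), np.float64(-0.004), np.float64(0.062), np.float64(0.03), np.float32(104.595), array([296., 214.])] -0.003 0.173
[np.float64(0.585), np.float64(0.299), np.float64(0.111), np.float64(0.035), np.float32(82.155), array([212., 183.])] 0.172 0.445
[np.float64(1.11), np.float64(0.924), np.float64(0.148), np.float64(0.023), np.float32(89.045), array([44., 45.])] 0.818 0.943
[0.59005247 0.3336334 ] [0.43611109 0.18549461 0.11459173] (array([0.1111, 0.1825, 0.0145]), np.float64(20.85878738655501))
```

View pics/p6.png

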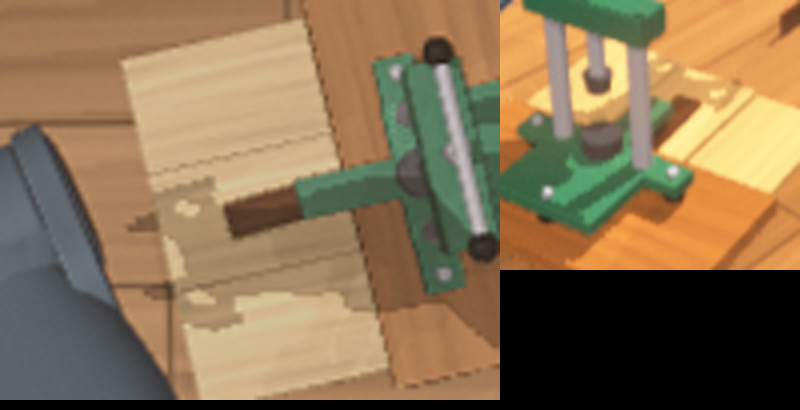

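The first shim lies in line with the toe at (265,207), its outer part visible, and the press is undisturbed. Next is the far shim.

Call:
servo_tool:
  steps: [0.6,0.0185,0.0304,0,0,0,0,0.6,0.0185,0.0304,0,0,0,0,0.6,0.0185,0.0304,0,0,0,0,0.6,0.0185,0.0304,0,0,0,0,0.6,0.0185,0.0304,0,0,0,0,0.6,0.0185,0.0304,0,0,0,0,0.6,0,0,0,0,0,6.95,0.6,0,0,0,0,0,6.95,0.6,0,0,0,0,0,6.95,0.6,0,0,0.03,0,0,0,0.6,0,0,0.03,0,0,0,0.6,0,0,0,0,0,0]

```text
t: 16.15
eef_pos: [0.5889, 0.328, 0.0489]
ee_rot: [-0.001, 0.758, 0.652, -0.004]
force: [-1.0, -0.1, -0.2]
opening: 0.599
finger_force: 0.0
```

Call:
servo_tool:
  steps: [0.6,0,0,0,0,0,0,0.6,0,0,0,0,0,0]

```text
t: 16.32
eef_pos: [0.5919, 0.3308, 0.0558]
ee_rot: [0.0, 0.758, 0.652, 0.0]
force: [0.1, -0.5, 0.2]
opening: 0.598
finger_force: 0.0
```

```bash
python3 - <<'E'
from h import *
print(env.get_state()["t"],env.get_state()["eef_pos"],to((.590,.3336,.0097),np.radians(82)))
E
```

```text
16.3167 [0.59194009 0.33080604 0.05575199] (array([ 0.0025, -0.0024,  0.0461]), np.float64(-0.5676789558761886))
```

Call:
servo_tool:
  steps: [0.6,0.0025,-0.0024,0.02,0,0,-0.5,0.6,0,0,0.02,0,0,0,0.6,0,0,0.003,0,0,0,0.6,0,0,0,0,0,0,0.6,0,0,0,0,0,0]

```text
t: 16.73
eef_pos: [0.5899, 0.3347, 0.0134]
ee_rot: [0.0, 0.755, 0.656, 0.001]
force: [1.3, -0.7, -0.2]
opening: 0.602
finger_force: 0.0
```

Call:
servo_tool:
  steps: [0.6,0,0,0.0035,0,0,0,0.52,0,0,0,0,0,0,0.5,0,0,0,0,0,0,0.48,0,0,0,0,0,0,0.46,0,0,0,0,0,0,0.44,0,0,0,0,0,0,0.43,0,0,0,0,0,0,0.42,0,0,0,0,0,0,0.41,0,0,0,0,0,0,0.41,0,0,0,0,0,0]

```text
t: 17.57
eef_pos: [0.5893, 0.3352, 0.0101]
ee_rot: [-0.0, 0.755, 0.656, 0.001]
force: [-3.6, 0.1, 11.5]
opening: 0.409
finger_force: 6.4
```

Call:
servo_tool:
  steps: [0.4,0,0,0,0,0,0,0.39,0,0,0,0,0,0,0.38,0,0,0,0,0,0,0.36,0,0,0,0,0,0,0.36,0,0,0,0,0,0]

```text
t: 17.98
eef_pos: [0.5894, 0.3352, 0.0103]
ee_rot: [-0.0, 0.755, 0.656, 0.001]
force: [-3.9, 0.4, 12.9]
opening: 0.399
finger_force: 20.4
```

Call:
servo_tool:
  steps: [0.34,0,0,-0.003,0,0,0,0.34,0,0,-0.005,0,0,0,0.34,0,0,-0.01,0,0,0,0.34,0,0,-0.02,0,0,0,0.34,0,0,-0.03,0,0,0,0.34,0,0,-0.02,0,0,0,0.34,0,0,0,0,0,-7,0.34,0,0,0,0,0,-7,0.34,0,0,0,0,0,-6.4,0.34,0,0,0,0,0,0]

```text
t: 18.82
eef_pos: [0.5892, 0.3345, 0.097]
ee_rot: [0.0, 0.625, 0.781, 0.0]
force: [-0.4, 0.2, -1.1]
opening: 0.396
finger_force: 19.6
```

```bash
python3 - <<'E'
from h import *
s=env.get_state();print(s["opening"],s["finger_force"]);deck(.0014,.253,.08)
E
```

```text
0.3962966102179185 19.6314016499673
t 18.82 tcp deck 0.183 0.4791 0.097 F [-0.4  0.2 -1.1] Fdeck -0.3 0.3
(array([-0.2252, -0.1827,  0.0169]), np.float64(0.28879335000475637))
```

Call:
servo_tool:
  steps: [0.34,-0.0225,-0.0183,0,0,0,0,0.34,-0.0225,-0.0183,0,0,0,0,0.34,-0.0225,-0.0183,0,0,0,0,0.34,-0.0225,-0.0183,0,0,0,0,0.34,-0.0225,-0.0183,0,0,0,0,0.34,-0.0225,-0.0183,0,0,0,0,0.34,-0.0225,-0.0183,0,0,0,0,0.34,-0.0225,-0.0183,0,0,0,0,0.34,-0.0225,-0.0183,0,0,0,0,0.34,-0.0225,-0.0183,0,0,0,0,0.34,0,0,0,0,0,0,0.34,0,0,0,0,0,0]
  squeeze: 25

```text
t: 19.82
eef_pos: [0.4583, 0.0744, 0.0968]
ee_rot: [0.0, 0.629, 0.778, 0.0]
force: [0.5, 0.2, -0.2]
opening: 0.387
finger_force: 25.8
```

```bash
python3 - <<'E'
from h import *
s=env.get_state();print(s["opening"],s["finger_force"]);deck(.0014,.253,.04)
E
```

```text
0.38676381629598433 25.753796903591137
t 19.82 tcp deck -0.0007 0.2532 0.0968 F [ 0.5  0.2 -0.2] Fdeck 0.6 0.1
(array([-0.0001,  0.0021,  0.0568]), np.float64(-0.32377363247991414))
```

Call:
servo_tool:
  steps: [0.34,0,0.0021,0.025,0,0,0,0.34,0,0,0.025,0,0,0,0.34,0,0,0.008,0,0,0,0.34,0,0,0.002,0,0,0,0.34,0,0,0,0,0,0]

```text
t: 20.23
eef_pos: [0.4607, 0.0764, 0.036]
ee_rot: [-0.0, 0.627, 0.779, -0.0]
force: [0.8, -0.1, 0.0]
opening: 0.384
finger_force: 25.8
```

Call:
servo_tool:
  steps: [0.34,0,0,0.001,0,0,0,0.34,0,0,0.001,0,0,0,0.34,0,0,0,0,0,0]

```text
t: 20.48
eef_pos: [0.4612, 0.0761, 0.0348]
ee_rot: [0.0, 0.627, 0.779, 0.0]
force: [0.1, -0.2, -0.7]
opening: 0.389
finger_force: 25.8
```

Call:
servo_tool:
  steps: [0.34,0,0,0.001,0,0,0,0.34,0,0,0.001,0,0,0,0.34,0,0,0,0,0,0]

```text
t: 20.73
eef_pos: [0.4606, 0.0759, 0.0322]
ee_rot: [0.0, 0.627, 0.779, 0.0]
force: [-0.3, 0.7, -1.1]
opening: 0.387
finger_force: 25.8
```

```bash
python3 - <<'E'
from h import *
deck(.0014,.253,.0305)
E
```

```text
t 20.73 tcp deck 0.0019 0.2541 0.0322 F [-0.3  0.7 -1.1] Fdeck -0.1 0.7
(array([-0.0011, -0.0005,  0.0017]), np.float64(-0.001562125939844377))
```

Call:
servo_tool:
  steps: [0.34,0,0,0.001,0,0,0,0.34,0,0,0,0,0,0]

```text
t: 20.9
eef_pos: [0.4606, 0.0759, 0.031]
ee_rot: [-0.0, 0.627, 0.779, -0.0]
force: [-0.4, 1.0, -0.0]
opening: 0.393
finger_force: 25.8
```

Call:
servo_tool:
  steps: [0.34,0,0,0.0007,0,0,0,0.34,0,0,0,0,0,0]

```text
t: 21.07
eef_pos: [0.4606, 0.0759, 0.0303]
ee_rot: [-0.0, 0.627, 0.779, -0.0]
force: [0.2, -0.2, -0.4]
opening: 0.385
finger_force: 25.8
```

Call:
servo_tool:
  steps: [0.34,0,0,0.0005,0,0,0,0.34,0,0,0,0,0,0]

```text
t: 21.23
eef_pos: [0.4606, 0.0759, 0.0299]
ee_rot: [0.0, 0.627, 0.779, -0.0]
force: [0.0, 0.2, 0.5]
opening: 0.39
finger_force: 25.8
```

Call:
servo_tool:
  steps: [0.34,-0.006,0,0,0,0,0,0.34,-0.006,0,0,0,0,0,0.34,-0.003,0,0,0,0,0,0.34,0,0,0,0,0,0]

```text
t: 21.57
eef_pos: [0.4642, 0.0604, 0.03]
ee_rot: [0.0, 0.627, 0.779, -0.0]
force: [0.5, 0.2, 0.8]
opening: 0.389
finger_force: 25.9
```

Call:
servo_tool:
  steps: [0.34,-0.002,0,0,0,0,0,0.34,-0.002,0,0,0,0,0,0.34,-0.001,0,0,0,0,0,0.34,0,0,0,0,0,0]

```text
t: 21.9
eef_pos: [0.465, 0.0562, 0.03]
ee_rot: [0.0, 0.627, 0.779, -0.0]
force: [1.4, -0.7, 0.2]
opening: 0.387
finger_force: 25.9
```

Call:
servo_tool:
  steps: [0.34,-0.002,0,0,0,0,0,0.34,-0.002,0,0,0,0,0,0.34,-0.001,0,0,0,0,0,0.34,0,0,0,0,0,0]

```text
t: 22.23
eef_pos: [0.4661, 0.0515, 0.0301]
ee_rot: [-0.0, 0.627, 0.779, 0.0]
force: [-0.8, 2.7, 4.3]
opening: 0.393
finger_force: 26.1
```

```bash
python3 - <<'E'
from h import *
deck(.0014,.186,.030)
E
```

```text
t 22.23 tcp deck 0.002 0.2291 0.0301 F [-0.8  2.7  4.3] Fdeck -0.2 2.8
(array([-0.0431, -0.0006,  0.    ]), np.float64(0.006656661584617701))
```

Call:
servo_tool:
  steps: [0.34,-0.001,0,0,0,0,0,0.34,-0.001,0,0,0,0,0,0.34,-0.001,0,0,0,0,0,0.34,0,0,0,0,0,0]

```text
t: 22.57
eef_pos: [0.4667, 0.0491, 0.0302]
ee_rot: [-0.0, 0.626, 0.779, 0.001]
force: [-1.6, 5.2, 6.9]
opening: 0.391
finger_force: 26.3
```

Call:
servo_tool:
  steps: [0.34,-0.001,0,0,0,0,0,0.34,-0.001,0,0,0,0,0,0.34,0,0,0,0,0,0]

```text
t: 22.82
eef_pos: [0.4671, 0.0476, 0.0302]
ee_rot: [-0.001, 0.626, 0.78, 0.001]
force: [-2.9, 8.6, 8.4]
opening: 0.389
finger_force: 26.4
```

```bash
python3 - <<'E'
from h import *
deck(.0014,.186,.030)
E
```

```text
t 22.82 tcp deck 0.0022 0.225 0.0302 F [-2.9  8.6  8.4] Fdeck -1.0 9.0
(array([-0.039 , -0.0008,  0.0002]), np.float64(0.04357426327804183))
```

Call:
servo_tool:
  steps: [0.34,0,0,-0.0005,0,0,0,0.34,-0.001,0,0,0,0,0,0.34,-0.001,0,0,0,0,0,0.34,0,0,0,0,0,0]

```text
t: 23.15
eef_pos: [0.4674, 0.0448, 0.0304]
ee_rot: [-0.0, 0.626, 0.779, 0.0]
force: [-0.5, 3.0, 3.0]
opening: 0.39
finger_force: 26.0
```

Call:
servo_tool:
  steps: [0.34,-0.001,0,0,0,0,0,0.34,0,0,0,0,0,0]

```text
t: 23.32
eef_pos: [0.4675, 0.0441, 0.0303]
ee_rot: [-0.001, 0.626, 0.779, 0.0]
force: [-1.6, 5.8, 2.1]
opening: 0.391
finger_force: 26.1
```

```bash
python3 - <<'E'
from h import *
deck(.0014,.186,.030)
E
```

```text
t 23.32 tcp deck 0.0018 0.2215 0.0303 F [-1.6  5.8  2.1] Fdeck -0.3 6.0
(array([-0.0355, -0.0004,  0.0003]), np.float64(0.02263440734218149))
```

Force has dropped past the bevel and is now steady sliding friction. Continuing gently.

Call:
servo_tool:
  steps: [0.34,-0.0015,0,0,0,0,0,0.34,-0.0015,0,0,0,0,0,0.34,-0.001,0,0,0,0,0,0.34,0,0,0,0,0,0]

```text
t: 23.65
eef_pos: [0.4683, 0.0403, 0.0303]
ee_rot: [-0.001, 0.626, 0.779, 0.0]
force: [-0.8, 5.8, 2.7]
opening: 0.387
finger_force: 26.1
```

Call:
servo_tool:
  steps: [0.34,-0.0015,0,0,0,0,0,0.34,-0.0015,0,0,0,0,0,0.34,-0.001,0,0,0,0,0,0.34,0,0,0,0,0,0]

```text
t: 23.98
eef_pos: [0.4691, 0.0364, 0.0303]
ee_rot: [-0.001, 0.626, 0.779, 0.0]
force: [-1.2, 6.0, 2.8]
opening: 0.392
finger_force: 26.4
```

```bash
python3 - <<'E'
from h import *
deck(.0014,.186,.030)
E
```

```text
t 23.98 tcp deck 0.0017 0.2137 0.0303 F [-1.2  6.   2.8] Fdeck 0.2 6.1
(array([-0.0277, -0.0003,  0.0003]), np.float64(0.02793820742306675))
```

Call:
servo_tool:
  steps: [0.34,-0.002,0,0,0,0,0,0.34,-0.002,0,0,0,0,0,0.34,-0.002,0,0,0,0,0,0.34,-0.002,0,0,0,0,0,0.34,-0.002,0,0,0,0,0,0.34,0,0,0,0,0,0]

```text
t: 24.48
eef_pos: [0.4712, 0.0266, 0.0303]
ee_rot: [-0.001, 0.626, 0.779, 0.0]
force: [-1.9, 6.8, 2.4]
opening: 0.392
finger_force: 26.8
```

Call:
servo_tool:
  steps: [0.34,-0.002,0,0,0,0,0,0.34,-0.002,0,0,0,0,0,0.34,-0.002,0,0,0,0,0,0.34,-0.002,0,0,0,0,0,0.34,-0.002,0,0,0,0,0,0.34,0,0,0,0,0,0]

```text
t: 24.98
eef_pos: [0.4734, 0.0169, 0.0303]
ee_rot: [-0.001, 0.626, 0.779, 0.0]
force: [-1.9, 6.9, 3.2]
opening: 0.392
finger_force: 26.8
```

```bash
python3 - <<'E'
from h import *
deck(.0014,.186,.030)
E
```

```text
t 24.98 tcp deck 0.0017 0.1937 0.0303 F [-1.9  6.9  3.2] Fdeck -0.4 7.1
(array([-0.0077, -0.0003,  0.0003]), np.float64(0.026903744726691915))
```

Call:
servo_tool:
  steps: [0.34,-0.002,0,0,0,0,0,0.34,-0.002,0,0,0,0,0,0.34,0,0,0,0,0,0]

```text
t: 25.23
eef_pos: [0.4742, 0.013, 0.0303]
ee_rot: [-0.001, 0.626, 0.78, 0.0]
force: [-1.5, 7.0, 3.4]
opening: 0.389
finger_force: 26.6
```

Call:
servo_tool:
  steps: [0.34,-0.001,0,0,0,0,0,0.34,-0.001,0,0,0,0,0,0.34,0,0,0,0,0,0]

```text
t: 25.48
eef_pos: [0.4746, 0.0112, 0.0303]
ee_rot: [-0.001, 0.626, 0.78, 0.0]
force: [-2.0, 7.7, 3.4]
opening: 0.383
finger_force: 26.6
```

Call:
servo_tool:
  steps: [0.34,-0.001,0,0,0,0,0,0.34,0,0,0,0,0,0]

```text
t: 25.65
eef_pos: [0.4748, 0.0102, 0.0303]
ee_rot: [-0.001, 0.626, 0.78, 0.0]
force: [-1.8, 7.6, 3.3]
opening: 0.388
finger_force: 26.6
```

Call:
servo_tool:
  steps: [0.34,-0.001,0,0,0,0,0,0.34,0,0,0,0,0,0]

```text
t: 25.82
eef_pos: [0.475, 0.0093, 0.0303]
ee_rot: [-0.001, 0.626, 0.78, 0.0]
force: [-1.7, 7.2, 3.5]
opening: 0.39
finger_force: 26.6
```

Call:
servo_tool:
  steps: [0.34,-0.001,0,0,0,0,0,0.34,0,0,0,0,0,0]

```text
t: 25.98
eef_pos: [0.4752, 0.0084, 0.0303]
ee_rot: [-0.001, 0.626, 0.78, 0.001]
force: [-2.0, 10.2, 3.6]
opening: 0.386
finger_force: 26.5
```

Call:
servo_tool:
  steps: [0.34,-0.001,0,0,0,0,0,0.34,0,0,0,0,0,0]

```text
t: 26.15
eef_pos: [0.4752, 0.0082, 0.0303]
ee_rot: [-0.002, 0.626, 0.78, 0.001]
force: [-2.3, 13.1, 4.3]
opening: 0.391
finger_force: 26.4
```

The force rose to 13 N at the stop, so the second shim is home. Releasing and checking.

Call:
servo_tool:
  steps: [0.34,0.001,0,0,0,0,0,0.5,0,0,0,0,0,0,0.6,0,0,0,0,0,0,0.6,0,0,0,0,0,0,0.6,0,0,-0.02,0,0,0,0.6,0,0,-0.04,0,0,0,0.6,0.02,0,-0.03,0,0,0,0,0.04,0,0,0,0,0,0,0.04,0,0,0,0,0,0,0.04,0,0,0,0,0,0,0,0,0,0,0,0,0,0,0,0,0,0,0]

```text
t: 27.15
eef_pos: [0.4451, 0.1458, 0.1204]
ee_rot: [0.0, 0.625, 0.781, -0.0]
force: [-0.5, -0.5, -0.1]
opening: -0.001
finger_force: 0.0
```

```bash
python3 - <<'E'
from h import *
im=vision.camera("top");sc=vision.camera("scene")
a=cv2.resize(im[160:260,230:355],(500,400),interpolation=cv2.INTER_CUBIC)
b=cv2.resize(sc[180:270,170:270],(300,270),interpolation=cv2.INTER_CUBIC)
o=np.zeros((410,800,3),np.uint8);o[:400,:500]=a;o[:270,500:800]=b;cv2.imwrite("pics/p7.png",o)
deck(.001,.130,.1)
for z in(.02,.026):
  hsv=cv2.cvtColor(im,cv2.COLOR_BGR2HSV)
for s in shims(im,50): 
    if s[2]<.2 and s[0]>.2 and s[0]<.8:
        d=np.array(s[:2])-E0;print([np.round(v,3) for v in s],(d@X).round(3),(d@Y+.1).round(3))
E
```

```text
t 27.25 tcp deck 0.0018 0.3236 0.1203 F [-0.8 -1.2 -0.4] Fdeck -1.0 -1.0
(array([-0.1936, -0.0009,  0.0204]), np.float64(0.026986255731024873))
[np.float64(0.473), np.float64(-0.004), np.float64(0.063), np.float64(0.031), np.float32(106.036), array([297., 214.])] -0.003 0.173
```

View pics/p7.png

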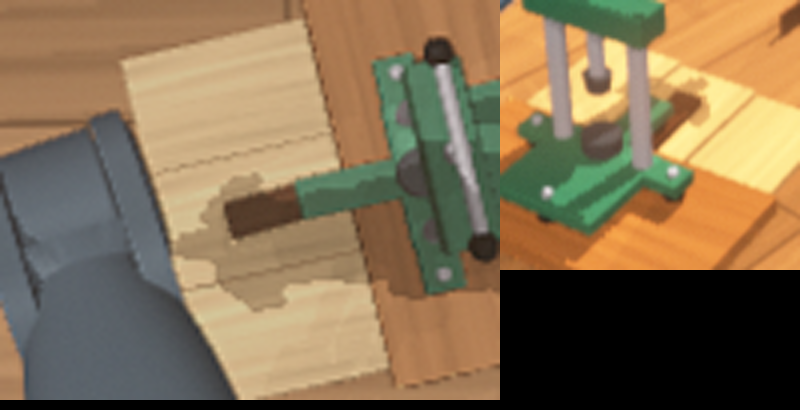

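The dark strip at (265,207) shows both shims stacked squarely in line with the toe, and the press has not moved. The depth (9.9 mm against 12 mm of shims) and the steady 6 to 7 N of sliding friction under the foot both point to about 2 mm of squeeze. The arm is clear, so I'm handing in.

```bash
python3 - <<'E'
from h import *
print(order.finish_job())
E
```

```text
the job is handed in; nothing more can be done
None
```

I slid two shims, one on top of the other, under the toe foot, each pushed until it hit the main board's edge, and handed the job in; I skipped the press-on-the-toe rocking test, judging it firm from the 9.9 mm step and the sliding force, and the spare shim is clear of the foot but on its edge after a failed first grasp.

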